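Set the bench drill's speed and start it

TASK

The bench drill is set too slow for the next hinge hole: with a fingertip against the knurled rim of the big speed dial on its control unit, turn the dial clockwise until its pointer line clicks in at the one long mark of the scale. With the dial resting there, push the flat start button fully down with a fingertip and let it come back up. Do not pinch the dial between the fingers, do not press the mushroom stop button, and leave everything else on the unit and the bench where it is.

Things in the scene. Friction and masses are not known exactly. Their poses are not given: they have to be found in the camera images.
- unit: drill control unit, a grey case fixed on the bench, 180 mm (its x) by 300 mm (its y), its dark level top panel 70 mm above the bench; origin at the centre of its underside, +x to its back, away from the robot, +y to its left, z up. On the panel: the speed dial on the left half, the flat start button right of the middle, the mushroom stop button at the right, two 4 mm high sockets at the back
- dial_top (a point): centre of the dial's top face, on its upright axis, 26 mm above the panel, 10 mm nearer the robot than the unit's middle and 55 mm to its left. The dial is a black knob 56 mm across; its upright knurled rim (friction about 1) reaches from 2 to 26 mm above the panel. On its left, near and far sides the panel is bare. The point turns with the dial: take the unit's yaw from unit
- dial_pointer (a point): outer end of the dial's pointer line, on the upper edge of the rim (28 mm from the axis, 26 mm above the panel); a black bar on the dial's aluminium top face, ending in a white bar down the rim
- speed_mark (a point): middle of the one long white mark printed on the panel beside the dial, 42.5 mm from the dial's axis, 18 mm long and 4.5 mm wide, pointing at the axis, 30 degrees clockwise of the unit's +x; the other eight marks of the scale are 6 mm long
- dial (a joint): dial angle in rad, growing clockwise seen from above. Nine click positions 0.5236 apart (14.7 mm along the rim), from 0 to 4.189; the pointer is at the long mark at 2.618 (the sixth). The start is one to three clicks below that. Leaving a click takes about 0.05 N m (1.8 N along the rim), less and less up to half way; from there a spring draws the dial into the next click. Let go, it stays in a click
- start_top (a point): centre of the top face of the start button: a flat round button 28 mm across in a round metal collar 44 mm across and 12 mm high; its top is 18 mm above the panel when up. It lies 30 mm nearer the robot than the unit's middle and 50 mm to its right; pressed straight down
- start (a joint): travel of the start button in m: 0 up, 0.006 fully down (about 5 N); a spring returns it
- stop_top (a point): centre of the top of the stop button, a mushroom head 38 mm across on a neck, its top 29 mm above the panel, 66 mm to the right of the start button; not to be pressed
- stop (a joint): travel of the stop button in m: 0 up, 0.005 fully down
- screwdriver: optician's screwdriver lying flat on top of the unit between the dial and the start button, 102 mm long, handle 9 mm square to its -x, blade to its +x; origin under the joint of handle and blade
- screw_tin: round metal screw tin, 38 mm across, 18 mm high, standing on top of the unit in its far right corner; origin at the centre of its underside
- pliers: pliers lying on the bench between the robot and the unit, 130 mm long along their x, 59 mm wide, 12 mm high; origin at the rivet, on the bench
- spectacles: amber spectacle frame with folded temples standing on the bench to the left of the unit, 140 mm wide along its y, about 30 mm deep, 46 mm high; origin on the bench below the bridge
- glasses_case: closed hard glasses case on the bench to the right of the unit, 160 mm long along its x, 62 mm wide, 46 mm high; origin at the centre of its underside
- spray: closed clear bottle, 38 mm across, 115 mm high, on the bench behind the unit to the left; origin at the centre of its underside
- work_board: wooden work board with a half-made spectacle front on it, 120 x 200 x 16 mm (front 22 mm high), on the bench behind the unit; origin at the centre of its underside

How it is judged:
By the outcome, as a careful person would: the job done as asked, in the order asked, and still so for the second after the job is handed in, with the robot touching nothing.
It also fails if it takes over 61 s, if anything falls off the work surface, if the arm or the gripper's body presses on something with over 40 N, if the wrist force passes 120 N, or if a joint passes its speed limit or range.

ROBOT

A 6-joint arm with a two-finger parallel gripper is mounted at the origin on the work surface. World frame = base frame: x ahead of the robot, y to its left, z up, the work surface at z = 0. Lengths are in m, angles in rad, forces in N, time in s.
With the tool pointing down it reaches from about 0.425 to 1.125 m from the base axis. Payload 14.9 kg.
Tool frame: the origin (TCP) lies between the finger pads; the fingertips stand 14 mm ahead of it and the grasp point (between the pads) lies 5 mm behind it; y points along the fingers, z is the direction in which the jaws open and shut, and the axes are right-handed (so a half turn about y gives the same grasp; the last joint's range is limited). The gripper opens to 91 mm and grips with 3 to 60 N. Pads are 32 mm wide; open, the fingers measure 118 mm over their backs; the gripper's body (76 mm by 178 mm) begins 60 mm behind the grasp point.
Start: joints at [-1.244, 0.379, 1.734, -0, 1.028, -0.033], TCP at [0.246, -0.655, 0.228] pointing down, gripper open.
Joint ranges: [-2.77, 2.77], [-0.74, 2.19], [0, 2.66], [-1.06, 4.2], [0.31, 2.87], [-3.08, 3.08]. Speed limits (rad/s): [1.89, 1.89, 2.39, 3.14, 3.14, 3.14].

INTERFACE

Orientations are given as a rotation vector (axis times angle).
In Python, from bench import env, grab_frame gives the robot as it stands.
- The arm moves only by the shell command python3 -m pendant 'ROWS' [FORCE]. ROWS is JSON, a list of rows, each an object with "slide": the shift along the tool's x, y, z in cm, a list of three; "angular": the turn, a rotation vector about the tool's x, y, z in rad, a list of three; "hand": the closure, from -1 (fully open) to 1 (shut), so that 0 is half open. A call has 1 to 5 rows; each row is the pose to reach, as a shift and turn from the pose commanded when the call began, along the tool's axes at that moment; what a row does not reach only later rows make up. A row lasts 1/12 s, in which the tool goes at most 41.7 mm and 7.16 degrees, less where a joint would pass 70% of its speed; a pose out of reach is approached as far as the arm can. A call with a gripper value outside its range is refused whole. The fingers move at their own pace and stop on an object; FORCE is the grip in N (left out, the last holds). Time passes only in rows, so rows that repeat a pose let the fingers close. It gives the time, the measured TCP pose, the force and the opening at its end, in the units of the state.
- env.read_state(): the state, without advancing time (a new reading comes with each control period).
- grab_frame(name): name is "scene" or "top"; returns a dict with "img" (384x512x3 uint8, red, green, blue), "intrinsics" (3x3 intrinsics, pixels), "k1" (the pictures are not rectified: a ray, as slopes to the right and down, at radius r is drawn at 1 + k1 r^2 times it, then the intrinsics apply), "origin" and "orientation" of the camera in the world. Camera axes: x right, y down, z forward; pixel columns grow to the right and rows downward; lengths in m; the calibration is good to about 2 mm. A picture is of the moment at which its call begins. There is no depth.
- env.close_job(): hands the job in, once; it reports no verdict.
The state is a dict: "t": time; "qpos": joint angles; "dq": joint speeds; "effort": joint torques, N m; "position": TCP position; "tool_rot": TCP orientation; "force": force on the tool from outside, world axes, zero at the start; "torque": the same for the moment, N m; "grip_width": opening from 0.0 (shut) to 1.0 (fully open).
Only numpy, scipy, OpenCV 4.12 (cv2) and the standard library are available. Lean on these libraries where they do the work, as an engineer would, in place of code of your own. Each camera call takes 0.05 s, during which the arm holds its last target. There are 200 camera calls.

## Working session

There is one attempt and no reset: what is moved stays moved. The work goes in short steps, Python scripts to look and compute and a shell command to move; the robot and the scene stay as the last step left them, time stands still between calls to the robot, and variables do not carry over. Pictures are saved under pics/ and viewed, on a budget of 10 in all, crops included, one or two more only if the job needs it, and the job is handed in when it is done.

```bash
ls; mkdir -p pics; python3 - <<'E'
from bench import env, grab_frame
import cv2, numpy as np
for n in("top","scene"):
    f=grab_frame(n); cv2.imwrite(f"pics/{n}0.png",f["img"][:,:,::-1])
    print(n,f["intrinsics"],f["k1"],f["origin"],f["orientation"])
print(env.read_state())
E
```

```text
pics
top [[366.12006756   0.         256.51724593]
 [  0.         366.12006756 186.34778391]
 [  0.           0.           1.        ]] -0.029583503920071398 [0.50877104 0.05763496 1.0222225 ] [-2.14827646  2.17353983 -0.11187158]
scene [[436.51663845   0.         258.44203289]
 [  0.         436.51663845 189.4593241 ]
 [  0.           0.           1.        ]] -0.027328758048385093 [1.11837755 0.62922346 0.77816715] [-0.9281083  -2.45995306  1.10197635]
{'t': 0.1, 'qpos': array([-1.24429606e+00,  3.79339308e-01,  1.73474922e+00, -1.19769108e-06,
        1.02850361e+00, -3.33228090e-02]), 'dq': array([ 0.00075996, -0.00125857, -0.00113003,  0.00033486, -0.00023397,
       -0.00206229]), 'effort': array([-3.04895701e-03, -7.65044832e+01, -4.35294950e+01,  6.51460723e-02,
        3.97846720e-02, -6.17935655e-06]), 'position': array([ 0.24634055, -0.65483957,  0.22735231]), 'tool_rot': array([-0.36852733,  2.02641425, -2.02437907]), 'force': array([0.4019685 , 0.33912282, 0.02893951]), 'torque': array([-0.0485989 , -0.02910776,  0.00287958]), 'grip_width': 0.9976636788981386}
```

View pics/top0.png

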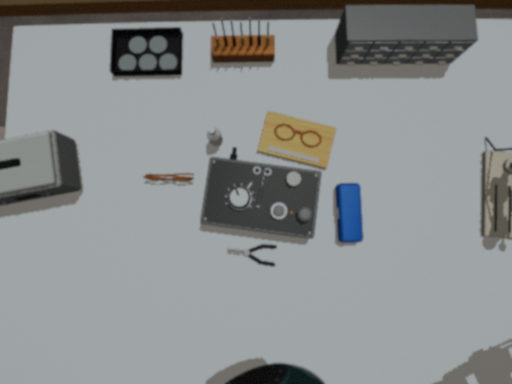

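View pics/scene0.png

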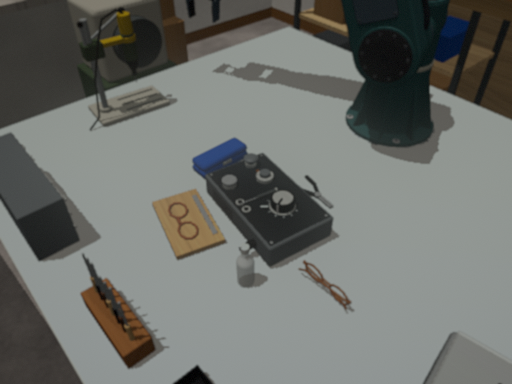

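The top view shows the unit centred near (262,197), the dial at (239,198), start at (279,211), stop at (305,214) and the pliers at (255,255). Next I'll measure the dial, button and yaw.

```bash
cat > h.py <<'E'
from bench import env, grab_frame
import cv2, numpy as np
from scipy.spatial.transform import Rotation as R
def ray(f,uv):
    K=f["intrinsics"]; d=np.array([f["k1"],0,0,0,0.])
    # r_d = r(1+k1 r^2): same as OpenCV radial model
    p=cv2.undistortPoints(np.array(uv,float).reshape(-1,1,2),K,d).reshape(-1,2)
    return (R.from_rotvec(f["orientation"]).as_matrix()@np.c_[p,np.ones(len(p))].T).T
def onplane(f,uv,z):
    r=ray(f,uv); o=np.array(f["origin"]); return o+r*((z-o[2])/r[:,2])[:,None]
def proj(f,P):
    Rm=R.from_rotvec(f["orientation"]).as_matrix()
    rv=cv2.Rodrigues(Rm.T)[0]; t=-Rm.T@np.array(f["origin"])
    return cv2.projectPoints(np.array(P,float).reshape(-1,1,3),rv,t,f["intrinsics"],np.array([f["k1"],0,0,0,0.]))[0].reshape(-1,2)
E
python3 - <<'E'
from h import *
f=grab_frame("top"); g=cv2.cvtColor(f["img"],cv2.COLOR_RGB2GRAY)
# panel outline
m=((g<75)*255).astype(np.uint8); m=cv2.morphologyEx(m,cv2.MORPH_CLOSE,np.ones((9,9)))
m[:140]=0;m[245:]=0
c=max(cv2.findContours(m,0,1)[0],key=cv2.contourArea)
r=cv2.minAreaRect(c);bx=cv2.boxPoints(r);print(r); B=onplane(f,bx,.07);print(B.round(4), B.mean(0))
# bright blobs
for (u,v,z) in((239,198,.096),(279,211,.088)):
    s=14; w=(g[v-s:v+s+1,u-s:u+s+1]>120).astype(np.uint8)
    n,l,st,ce=cv2.connectedComponentsWithStats(w)
    for i in range(1,n):
        if st[i,4]>12: p=ce[i]+[u-s,v-s]; print(st[i],p,onplane(f,[p],z).round(4))
x=cv2.resize(f["img"][150:250,195:330],None,fx=5.5,fy=5.5,interpolation=cv2.INTER_CUBIC)
s=grab_frame("scene");cv2.imwrite("pics/z1.png",x[:,:,::-1])
y=cv2.resize(s["img"][145:265,195:335],None,fx=5,fy=5,interpolation=cv2.INTER_CUBIC);cv2.imwrite("pics/z2.png",y[:,:,::-1])
E
```

```text
((261.80999755859375, 190.8300323486328), (109.88438415527344, 76.93321990966797), 8.130102157592773)
[[ 0.5256  0.2066  0.07  ]
 [ 0.7266  0.1787  0.07  ]
 [ 0.6812 -0.1084  0.07  ]
 [ 0.4825 -0.0743  0.07  ]] [0.6039803  0.05063559 0.07      ]
[  5   4  18  18 250] [238.832 196.936] [[0.5853 0.1091 0.096 ]]
[  6   5  16  17 133] [278.63157895 209.93984962] [[0.5516 0.0082 0.088 ]]
```

View pics/z1.png

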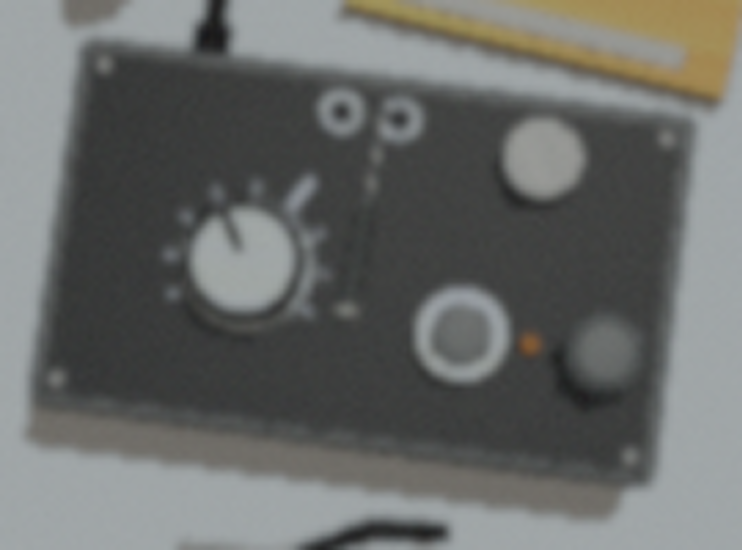

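View pics/z2.png

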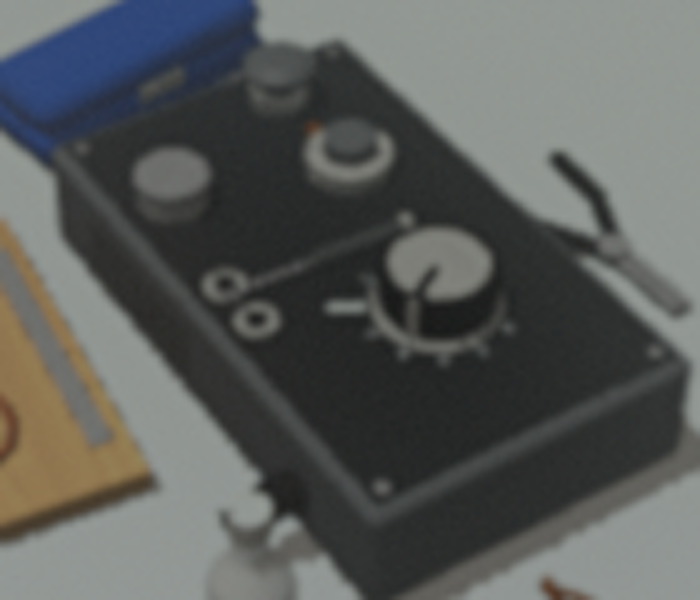

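The pointer sits at the fourth mark and the long mark is the sixth, so the dial needs two clicks (60°). Next I'll compute the targets in tool axes. I plan to push with the shut fingers on the left rim, moving them along unit +x.

```bash
cat >> h.py <<'E'
dial=np.array([.5853,.1091,.096]); start=np.array([.5516,.0082,.088])
yaw=np.radians(-7.7); ux=np.array([np.cos(yaw),np.sin(yaw),0]); uy=np.array([-ux[1],ux[0],0]); uz=np.array([0,0,1.])
def goto(P,Rt=None):
    s=env.read_state(); M=R.from_rotvec(s["tool_rot"]).as_matrix()
    d=M.T@(np.array(P)-s["position"])*100
    w=np.zeros(3) if Rt is None else R.from_matrix(M.T@Rt).as_rotvec()
    print("slide cm",d.round(2),"ang",w.round(3),"F",np.round(s["force"],1),"t",s["t"],"gw",round(s["grip_width"],3))
def rel(): # TCP relative to dial axis in unit axes, mm
    s=env.read_state(); d=s["position"]-dial; print("rel dial ux,uy,uz mm",(np.array([d@ux,d@uy,d@uz])*1e3).round(1),"F ux,uy,uz",np.array([s["force"]@v for v in(ux,uy,uz)]).round(1),"t",s["t"])
E
python3 - <<'E'
from h import *
M=R.from_rotvec(env.read_state()["tool_rot"]).as_matrix();print(M.round(3))
f=grab_frame("top")
sc=np.array([[104,65],[667,138],[630,456],[57,377]])/5.5+[195,150]-.5*(1-1/5.5)
P=onplane(f,sc,.07);print(P.round(4),P.mean(0))
for a,b in((0,1),(3,2)): d=P[a]-P[b];print(np.degrees(np.arctan2(-d[0],d[1])))
print("dial from unit",P.mean(0)+.055*uy-.01*ux)
for sgn in(1,-1):
    T=np.c_[np.cross(-uz,sgn*uy),-uz,sgn*uy]; goto(dial+.058*uy-.007*ux+np.array([0,0,.106]),T)
E
```

```text
[[-0.936 -0.     0.352]
 [-0.352  0.001 -0.936]
 [-0.    -1.    -0.001]]
[[ 0.6824  0.1769  0.07  ]
 [ 0.6437 -0.0921  0.07  ]
 [ 0.4933 -0.0704  0.07  ]
 [ 0.5333  0.1989  0.07  ]] [0.58814524 0.05332152 0.07      ]
-8.192016887386758
-8.458656384963335
dial from unit [0.58560464 0.10916546 0.07      ]
slide cm [-60.76   2.59 -65.03] ang [ 0.000e+00 -2.647e+00 -1.000e-03] F [ 0.6 -0.3 -0.8] t 0.25 gw 0.999
slide cm [-60.76   2.59 -65.03] ang [0.    0.494 0.   ] F [ 0.6 -0.3 -0.8] t 0.25 gw 0.999
```

```bash
sed -i 's/radians(-7.7)/radians(-8.0)/' h.py
python3 -m pendant '[{"slide":[-60.8,2.6,-65],"angular":[0,0.494,0],"hand":1},{"slide":[-60.8,2.6,-65],"angular":[0,0.494,0],"hand":1},{"slide":[-60.8,2.6,-65],"angular":[0,0.494,0],"hand":1},{"slide":[-60.8,2.6,-65],"angular":[0,0.494,0],"hand":1},{"slide":[-60.8,2.6,-65],"angular":[0,0.494,0],"hand":1}]' 20
cat >n.py <<'E'
from h import *
T=np.c_[-ux,-uz,-uy]; goto(dial+.058*uy-.007*ux+np.array([0,0,.106]),T); rel()
E
python3 n.py
```

```text
t: 0.67
position: [0.3263, -0.4609, 0.2217]
tool_rot: [-0.154, -2.147, 2.147]
force: [1.3, -0.5, 0.4]
grip_width: 0.668
slide cm [-16.82   1.97 -65.9 ] ang [ 0.    -0.003 -0.   ] F [ 1.3 -0.5  0.4] t 0.6667 gw 0.668
rel dial ux,uy,uz mm [-177.2 -600.5  125.7] F ux,uy,uz [ 1.4 -0.3  0.4] t 0.6667
```

```bash

python3 -m pendant '[{"slide":[-16.8,2,-65.9],"angular":[0,0,0],"hand":1},{"slide":[-16.8,2,-65.9],"angular":[0,0,0],"hand":1},{"slide":[-16.8,2,-65.9],"angular":[0,0,0],"hand":1},{"slide":[-16.8,2,-65.9],"angular":[0,0,0],"hand":1},{"slide":[-16.8,2,-65.9],"angular":[0,0,0],"hand":1}]' >/dev/null
python3 n.py
```

```text
slide cm [-12.21   1.38 -45.58] ang [-0.     0.005 -0.   ] F [-0.  -0.2  0.2] t 1.0833 gw 0.304
rel dial ux,uy,uz mm [-126.8 -398.4  119.8] F ux,uy,uz [ 0.  -0.2  0.2] t 1.0833
```

```bash

python3 -m pendant '[{"slide":[-12,1.4,-46],"angular":[0,0,0],"hand":1},{"slide":[-12,1.4,-46],"angular":[0,0,0],"hand":1},{"slide":[-12,1.4,-46],"angular":[0,0,0],"hand":1},{"slide":[-12,1.4,-46],"angular":[0,0,0],"hand":1},{"slide":[-12,1.4,-46],"angular":[0,0,0],"hand":1}]' >/dev/null
python3 n.py
```

```text
slide cm [ -6.96   0.78 -25.41] ang [-0.     0.005 -0.001] F [ 0.5 -0.8  0. ] t 1.5 gw 0.008
rel dial ux,uy,uz mm [ -75.2 -196.4  113.8] F ux,uy,uz [ 0.6 -0.7  0. ] t 1.5
```

```bash

python3 -m pendant '[{"slide":[-6.5,0.7,-23.5],"angular":[0,0,0],"hand":1},{"slide":[-6.5,0.7,-23.5],"angular":[0,0,0],"hand":1},{"slide":[-6.5,0.7,-23.5],"angular":[0,0,0],"hand":1},{"slide":[-6.5,0.7,-23.5],"angular":[0,0,0],"hand":1},{"slide":[-6.5,0.7,-23.5],"angular":[0,0,0],"hand":1}]' >/dev/null
python3 -m pendant '[{"slide":[-1,0.1,-4],"angular":[0,0,0],"hand":1},{"slide":[-1,0.1,-4],"angular":[0,0,0],"hand":1},{"slide":[-1,0.1,-4],"angular":[0,0,0],"hand":1},{"slide":[-1,0.1,-4],"angular":[0,0,0],"hand":1}]' >/dev/null
python3 n.py
```

```text
slide cm [-0.46  0.03 -1.57] ang [-0.     0.006  0.001] F [0.6 0.4 0.8] t 2.25 gw 0.004
rel dial ux,uy,uz mm [-11.5  42.2 106.3] F ux,uy,uz [0.5 0.5 0.8] t 2.25
```

Next I'll finish the sideways shift, descend to about 30 mm above working height, and look.

```bash

python3 -m pendant '[{"slide":[-0.4,0,-1.6],"angular":[0,0.006,0],"hand":1},{"slide":[-0.4,3,-1.6],"angular":[0,0.006,0],"hand":1},{"slide":[-0.4,6,-1.6],"angular":[0,0.006,0],"hand":1},{"slide":[-0.4,8,-1.6],"angular":[0,0.006,0],"hand":1},{"slide":[-0.4,8,-1.6],"angular":[0,0.006,0],"hand":1}]' >/dev/null
python3 n.py
python3 - <<'E'
from h import *
s=grab_frame("scene");y=cv2.resize(s["img"][125:265,195:335],None,fx=4,fy=4,interpolation=cv2.INTER_CUBIC)
t=grab_frame("top");x=cv2.resize(t["img"][140:240,190:290],None,fx=2.4,fy=5.6)
cv2.imwrite("pics/z3.png",y[:,:,::-1])
E
```

```text
slide cm [-0.22 -8.31 -0.16] ang [-0.002 -0.002  0.006] F [-1.6 -0.2 -0.1] t 2.6667 gw 0.005
rel dial ux,uy,uz mm [-9.6 56.2 22.9] F ux,uy,uz [-1.5 -0.5 -0.1] t 2.6667
```

View pics/z3.png

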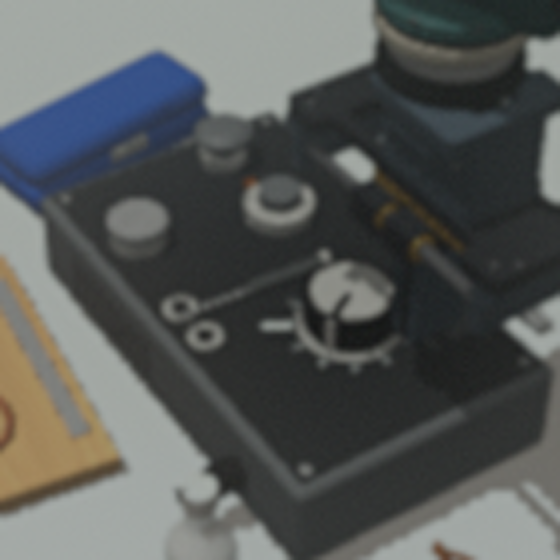

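Fingers are shut and hang dark at about (450,340), left of the dial, with bare panel below them and the start/stop side clear. Descending to working height.

```bash

python3 -m pendant '[{"slide":[0,1.3,0],"angular":[0,0,0],"hand":1},{"slide":[0,2.6,0],"angular":[0,0,0],"hand":1},{"slide":[0,2.6,0],"angular":[0,0,0],"hand":1},{"slide":[0,2.6,0.6],"angular":[0,0,0],"hand":1},{"slide":[0,2.6,1.0],"angular":[0,0,0],"hand":1}]' >/dev/null
python3 -c "from h import *;rel()"
python3 -m pendant '[{"slide":[0,0,0.1],"angular":[0,0,0],"hand":1},{"slide":[0,0,0.2],"angular":[0,0,0],"hand":1},{"slide":[0,0,0.2],"angular":[0,0,0],"hand":1}]' >/dev/null
python3 -c "from h import *;rel()"
```

```text
rel dial ux,uy,uz mm [-7.1 48.1  0.8] F ux,uy,uz [-0.2  0.6  0.3] t 3.1833
rel dial ux,uy,uz mm [-7.  46.4  1. ] F ux,uy,uz [0.4 0.  1.4] t 3.4333
```

```bash

python3 -m pendant '[{"slide":[0,0.3,0.1],"angular":[0,0,0],"hand":1},{"slide":[0,0.3,0.2],"angular":[0,0,0],"hand":1},{"slide":[0,0.3,0.2],"angular":[0,0,0],"hand":1}]' >/dev/null
python3 -c "from h import *;rel()"
for i in 1 2 3; do python3 -m pendant '[{"slide":[0,0,0.1],"angular":[0,0,0],"hand":1},{"slide":[0,0,0.1],"angular":[0,0,0],"hand":1}]' >/dev/null
python3 -c "from h import *;rel()"; done
```

```text
rel dial ux,uy,uz mm [-7.3 44.4 -2.6] F ux,uy,uz [ 0.6 -0.2  0.5] t 3.6833
rel dial ux,uy,uz mm [-7.2 43.5 -2.4] F ux,uy,uz [ 0.5  0.8 -1. ] t 3.85
rel dial ux,uy,uz mm [-7.2 42.4 -2.4] F ux,uy,uz [0.1 0.  0.6] t 4.0167
rel dial ux,uy,uz mm [-7.2 41.4 -2.4] F ux,uy,uz [-0.3 -0.1  0.7] t 4.1833
```

```bash

for i in 1 2 3; do python3 -m pendant '[{"slide":[0,0,0.05],"angular":[0,0,0],"hand":1},{"slide":[0,0,0.05],"angular":[0,0,0],"hand":1}]' >/dev/null
python3 -c "from h import *;rel()"; done
```

```text
rel dial ux,uy,uz mm [-7.2 41.  -2.4] F ux,uy,uz [0.2 0.6 0.6] t 4.35
rel dial ux,uy,uz mm [-7.2 40.5 -2.4] F ux,uy,uz [-0.1  0.3  1.1] t 4.5167
rel dial ux,uy,uz mm [-7.2 40.  -2.4] F ux,uy,uz [-0.1  0.3 -0.6] t 4.6833
```

```bash

for i in 1 2 3 4; do python3 -m pendant '[{"slide":[0,0,0.05],"angular":[0,0,0],"hand":1},{"slide":[0,0,0.05],"angular":[0,0,0],"hand":1}]' >/dev/null
python3 -c "from h import *;rel()"; done
```

```text
rel dial ux,uy,uz mm [-7.2 39.5 -2.4] F ux,uy,uz [ 0.5 -0.7  0.2] t 4.85
rel dial ux,uy,uz mm [-7.2 39.1 -2.4] F ux,uy,uz [0.  1.6 0.2] t 5.0167
rel dial ux,uy,uz mm [-7.1 38.9 -2.3] F ux,uy,uz [ 0.1  5.  -0.3] t 5.1833
rel dial ux,uy,uz mm [-7.  38.7 -2.2] F ux,uy,uz [-0.6  8.3 -1.8] t 5.35
```

Contact at 8 N inward. First stroke of 15–16 mm along the rim.

```bash

python3 -m pendant '[{"slide":[-0.3,0,0],"angular":[0,0,0],"hand":1},{"slide":[-0.6,0,0],"angular":[0,0,0],"hand":1},{"slide":[-0.9,0,0],"angular":[0,0,0],"hand":1}]' >/dev/null
python3 -c "from h import *;rel()"
python3 -m pendant '[{"slide":[-0.3,0,0],"angular":[0,0,0],"hand":1},{"slide":[-0.6,0,0],"angular":[0,0,0],"hand":1},{"slide":[-0.6,0,0],"angular":[0,0,0],"hand":1}]' >/dev/null
python3 - <<'E'
from h import *
rel()
t=grab_frame("top");x=cv2.resize(t["img"][150:250,195:330],None,fx=5.5,fy=5.5,interpolation=cv2.INTER_CUBIC)
s=grab_frame("scene");y=cv2.resize(s["img"][160:230,235:305],None,fx=8,fy=8,interpolation=cv2.INTER_CUBIC)
cv2.imwrite("pics/z4.png",y[:,:,::-1])
E
```

```text
rel dial ux,uy,uz mm [ 2.  38.7 -2.2] F ux,uy,uz [-0.4  7.5 -1.5] t 5.6
rel dial ux,uy,uz mm [ 8.3 38.7 -2.3] F ux,uy,uz [-2.3  8.1  0.1] t 5.85
```

View pics/z4.png

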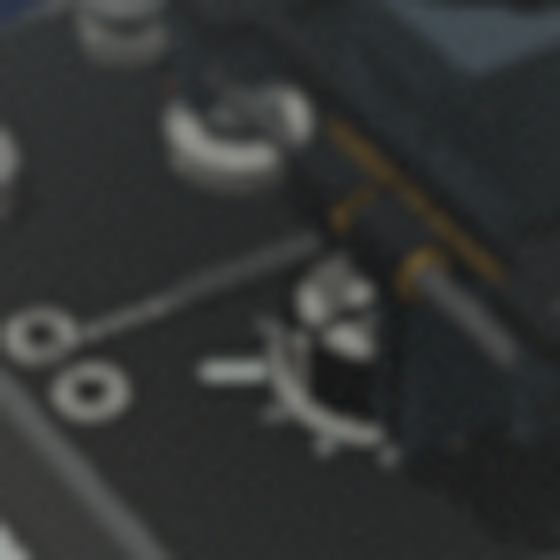

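The gripper hides the pointer here. I'll back off to the side and look at the click.

```bash

python3 -m pendant '[{"slide":[0,0,-0.8],"angular":[0,0,0],"hand":1},{"slide":[0,0,-1.6],"angular":[0,0,0],"hand":1},{"slide":[0.8,-1.5,-1.8],"angular":[0,0,0],"hand":1},{"slide":[1.5,-3,-1.8],"angular":[0,0,0],"hand":1},{"slide":[1.5,-3,-1.8],"angular":[0,0,0],"hand":1}]' >/dev/null
cat >look.py <<'E'
from h import *
import sys
rel()
s=grab_frame("scene")
for k in range(9):  # pointer end at each click, for comparison in the picture
    a=yaw+2.618-np.radians(30)-k*.5236  # index5 -> 30deg clockwise of +x
    P=dial+.028*np.array([np.cos(a),np.sin(a),0]); print(k,((proj(s,[P])[0]-[235,160]+.5)*8-.5).round(0),end=' ')
y=cv2.resize(s["img"][160:230,235:305],None,fx=8,fy=8,interpolation=cv2.INTER_CUBIC)
cv2.imwrite(sys.argv[1],y[:,:,::-1])
E
python3 look.py pics/z5.png
```

```text
rel dial ux,uy,uz mm [-7.  57.1 29.7] F ux,uy,uz [ 0.2  0.1 -0.5] t 6.3667
0 [473. 321.] 1 [441. 347.] 2 [394. 358.] 3 [343. 351.] 4 [304. 328.] 5 [287. 295.] 6 [296. 262.] 7 [328. 237.] 8 [374. 227.]
```

View pics/z5.png

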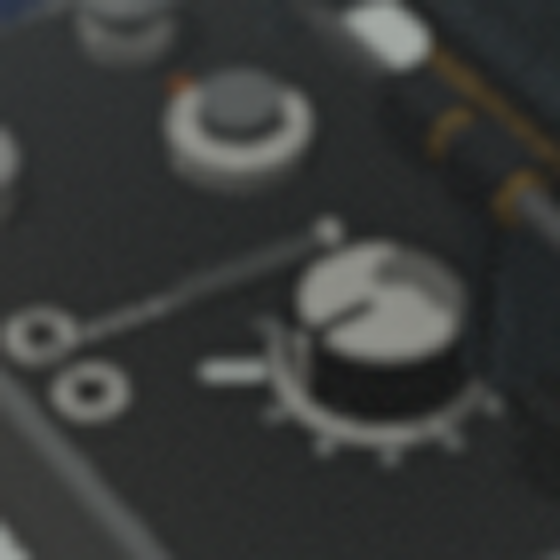

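The pointer end is at (312,330), which matches click 4 (304,328), so one click remains. Repeating the same stroke.

```bash

python3 -m pendant '[{"slide":[0,1.6,0],"angular":[0,0,0],"hand":1},{"slide":[0,3.0,0],"angular":[0,0,0],"hand":1},{"slide":[0,3.0,0.8],"angular":[0,0,0],"hand":1},{"slide":[0,3.0,1.5],"angular":[0,0,0],"hand":1},{"slide":[0,3.0,1.6],"angular":[0,0,0],"hand":1}]' >/dev/null
python3 -c "from h import *;rel()"
python3 -m pendant '[{"slide":[0,0,0.1],"angular":[0,0,0],"hand":1},{"slide":[0,0,0.15],"angular":[0,0,0],"hand":1},{"slide":[0,0,0.15],"angular":[0,0,0],"hand":1}]' >/dev/null
python3 -c "from h import *;rel()"
```

```text
rel dial ux,uy,uz mm [-7.5 38.9 -2.9] F ux,uy,uz [-0.7  4.1 -3.5] t 6.8333
rel dial ux,uy,uz mm [-7.3 38.8 -2.2] F ux,uy,uz [-1.2  5.6 -4.8] t 7.0833
```

```bash

python3 -m pendant '[{"slide":[0,0,0.03],"angular":[0,0,0],"hand":1},{"slide":[-0.3,0,0.03],"angular":[0,0,0],"hand":1},{"slide":[-0.6,0,0.03],"angular":[0,0,0],"hand":1},{"slide":[-0.9,0,0.03],"angular":[0,0,0],"hand":1}]' >/dev/null
python3 -c "from h import *;rel()"
python3 -m pendant '[{"slide":[-0.3,0,0],"angular":[0,0,0],"hand":1},{"slide":[-0.6,0,0],"angular":[0,0,0],"hand":1},{"slide":[-0.6,0,0],"angular":[0,0,0],"hand":1}]' >/dev/null
python3 -c "from h import *;rel()"
python3 -m pendant '[{"slide":[0,0,-0.8],"angular":[0,0,0],"hand":1},{"slide":[0,0,-1.6],"angular":[0,0,0],"hand":1},{"slide":[0.8,-1.5,-1.8],"angular":[0,0,0],"hand":1},{"slide":[1.5,-3,-1.8],"angular":[0,0,0],"hand":1},{"slide":[1.5,-3,-1.8],"angular":[0,0,0],"hand":1}]' >/dev/null
python3 look.py pics/z6.png
```

```text
rel dial ux,uy,uz mm [ 1.9 38.7 -2.1] F ux,uy,uz [ 0.3  6.6 -5.3] t 7.4167
rel dial ux,uy,uz mm [ 8.4 38.7 -2. ] F ux,uy,uz [-1.5  7.2 -3.5] t 7.6667
rel dial ux,uy,uz mm [-6.7 57.4 30.2] F ux,uy,uz [1.1 0.  0.3] t 8.0833
0 [473. 321.] 1 [441. 347.] 2 [394. 358.] 3 [343. 351.] 4 [304. 328.] 5 [287. 295.] 6 [296. 262.] 7 [328. 237.] 8 [374. 227.]
```

View pics/z6.png

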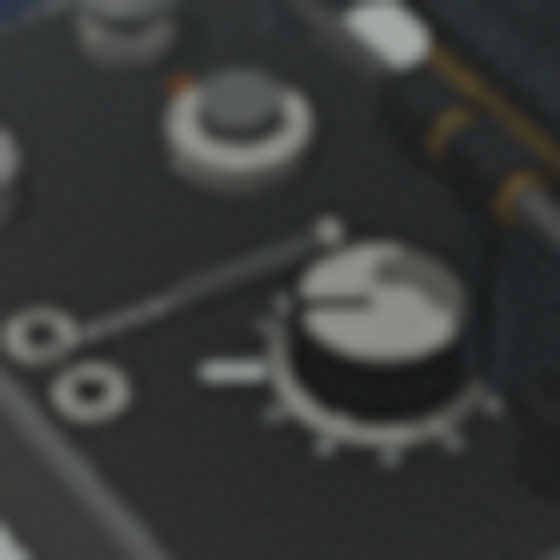

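The pointer lies along the direction of the long mark, with its end at (295,302), which matches click 5. The screwdriver is unmoved. Now the start button: I'll tilt the tool 0.2 rad so a short fingertip edge (about 22 mm) meets the button inside its collar.

```bash

cat >n2.py <<'E'
from h import *
import sys
T0=np.c_[-ux,-uz,-uy]; T=T0@R.from_rotvec([0,0,.2]).as_matrix()
goto(start+np.array([0,0,float(sys.argv[1])])-T@[.016,.014,0],T)
s=env.read_state();M=R.from_rotvec(s["tool_rot"]).as_matrix()
e=s["position"]+M@[.016,.014,0]-start; print("edge rel start mm",(np.array([e@ux,e@uy,e@uz])*1e3).round(1))
E
python3 -m pendant '[{"slide":[0,-1.5,0],"angular":[0,0,0],"hand":1},{"slide":[0,-3,0],"angular":[0,0,0],"hand":1},{"slide":[0,-3,0],"angular":[0,0,0],"hand":1}]' >/dev/null
python3 n2.py .04
```

```text
slide cm [ 0.06  1.05 16.16] ang [ 0.001 -0.001  0.197] F [0.5 0.1 0.2] t 8.3833 gw 0.004
edge rel start mm [ -2.4 161.6  53.5]
```

```bash

python3 -m pendant '[{"slide":[0,0.3,4],"angular":[0,0,0.1],"hand":1},{"slide":[0.1,0.5,8],"angular":[0,0,0.2],"hand":1},{"slide":[0.1,0.8,12],"angular":[0,0,0.2],"hand":1},{"slide":[0.1,1,16.1],"angular":[0,0,0.2],"hand":1},{"slide":[0.1,1,16.1],"angular":[0,0,0.2],"hand":1}]' >/dev/null
python3 -m pendant '[{"slide":[0,0,0],"angular":[0,0,0],"hand":1},{"slide":[0,0,0],"angular":[0,0,0],"hand":1}]' >/dev/null
python3 n2.py .004
```

```text
slide cm [ 0.52  3.39 -0.01] ang [-0.    -0.001  0.   ] F [-0.4  0.   0. ] t 8.9667 gw 0.0
edge rel start mm [-1.7 -0.  38.2]
```

```bash

python3 -m pendant '[{"slide":[0.2,1.2,0],"angular":[0,0,0],"hand":1},{"slide":[0.4,2.4,0],"angular":[0,0,0],"hand":1},{"slide":[0.5,3.4,0],"angular":[0,0,0],"hand":1},{"slide":[0.5,3.4,0],"angular":[0,0,0],"hand":1}]' >/dev/null
python3 n2.py -.006
python3 - <<'E'
from h import *
s=grab_frame("scene");y=cv2.resize(s["img"][140:230,225:315],None,fx=6,fy=6,interpolation=cv2.INTER_CUBIC)
t=grab_frame("top");x=cv2.resize(t["img"][160:250,215:265],None,fx=5,fy=6,interpolation=cv2.INTER_CUBIC)
cv2.imwrite("pics/z7.png",np.hstack([y,x])[:,:,::-1])
E
```

```text
slide cm [0.06 0.77 0.05] ang [-0.     0.001  0.003] F [0.1 2.  1.9] t 9.3 gw 0.004
edge rel start mm [-1.   0.5  1.7]
```

View pics/z7.png

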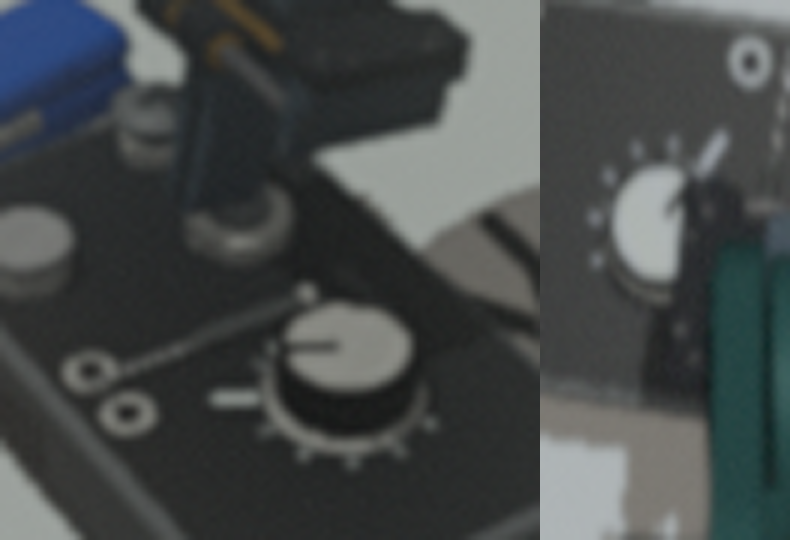

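The fingertip is over the start button, clear of the mushroom. The top view also shows the pointer in line with the long mark. Pressing down in small steps.

```bash

for i in 1 2 3 4; do python3 -m pendant '[{"slide":[0.04,0.2,0],"angular":[0,0,0],"hand":1},{"slide":[0.04,0.2,0],"angular":[0,0,0],"hand":1}]' >/dev/null
python3 n2.py -.006|tail -1;python3 -c "from h import *;rel()"; done
```

```text
edge rel start mm [0.  0.1 2.4]
rel dial ux,uy,uz mm [  -6.4 -104.5   11.3] F ux,uy,uz [-0.3  1.8  3. ] t 9.5667
edge rel start mm [ 0.1 -0.1  0.4]
rel dial ux,uy,uz mm [  -6.3 -104.7    9.3] F ux,uy,uz [-1.7  2.8  3.4] t 9.7333
edge rel start mm [ 0.2 -0.1 -1.7]
rel dial ux,uy,uz mm [  -6.2 -104.7    7.2] F ux,uy,uz [-2.1  2.3  4.9] t 9.9
edge rel start mm [ 0.5 -0.  -2.8]
rel dial ux,uy,uz mm [  -5.9 -104.6    6.1] F ux,uy,uz [-10.4   2.3  26.8] t 10.0667
```

The force climbed like a spring (3 to 5 N over about 6 mm) and then hit a hard stop at 27 N, so the button is fully down. Releasing straight up and moving clear.

```bash

python3 -m pendant '[{"slide":[-0.2,-1,0],"angular":[0,0,0],"hand":1},{"slide":[-0.8,-4,0],"angular":[0,0,0],"hand":1},{"slide":[-1.6,-8,0],"angular":[0,0,0],"hand":1},{"slide":[-2,-10,0],"angular":[0,0,0],"hand":1},{"slide":[-2,-10,0],"angular":[0,0,0],"hand":1}]' >/dev/null
python3 -m pendant '[{"slide":[2,-1,3],"angular":[0,0,0],"hand":1},{"slide":[4,-1,6],"angular":[0,0,0],"hand":1},{"slide":[4,-1,10],"angular":[0,0,0],"hand":1},{"slide":[4,-1,14],"angular":[0,0,0],"hand":1},{"slide":[4,-1,18],"angular":[0,0,0],"hand":1}]' 
python3 -m pendant '[{"slide":[0,0,4],"angular":[0,0,0],"hand":1},{"slide":[0,0,8],"angular":[0,0,0],"hand":1},{"slide":[0,0,12],"angular":[0,0,0],"hand":1},{"slide":[0,0,12],"angular":[0,0,0],"hand":1},{"slide":[0,0,12],"angular":[0,0,0],"hand":1}]' 
python3 - <<'E'
from h import *
s=grab_frame("scene");y=cv2.resize(s["img"][130:270,185:335],None,fx=2.67,fy=2.67,interpolation=cv2.INTER_CUBIC)
t=grab_frame("top");x=cv2.resize(t["img"][150:250,195:330],None,fx=2.95,fy=2.95,interpolation=cv2.INTER_CUBIC)
h=min(len(x),len(y));cv2.imwrite("pics/z8.png",np.hstack([y[:h],x[:h]])[:,:,::-1])
g=cv2.cvtColor(t["img"],cv2.COLOR_RGB2GRAY)
# pointer direction: dark pixels on the bright dial face
c=np.array([238.83,196.94]);v,u=np.mgrid[185:210,227:252];r=np.hypot(u-c[0],v-c[1]);w=np.where(r<8,np.clip(150-g[185:210,227:252].astype(float),0,None),0)
p=np.array([(w*u).sum(),(w*v).sum()])/w.sum();P=onplane(t,[p],.096)[0]-dial
print("pointer deg clockwise of unit x",np.degrees(yaw-np.arctan2(P[1],P[0])))
E
```

```text
t: 10.9
position: [0.4972, -0.1676, 0.2047]
tool_rot: [0.37, 2.16, -2.191]
force: [0.4, 0.8, 0.3]
grip_width: 0.007
t: 11.32
position: [0.4806, -0.2867, 0.2044]
tool_rot: [0.374, 2.162, -2.193]
force: [0.4, 0.5, 0.2]
grip_width: 0.003
pointer deg clockwise of unit x 28.109015277878033
```

View pics/z8.png

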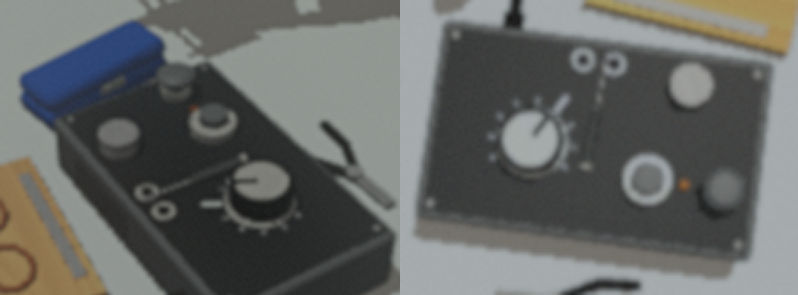

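The pointer is in line with the long mark (28° measured, 30° nominal). The start button is back up, and the screwdriver, tin and pliers have not moved. Handing in.

```bash
python3 -c "
from bench import env
print(env.close_job())"
```

```text
the job is handed in; nothing more can be done
None
```

I turned the dial two clicks clockwise to the long mark, then pressed the start button fully down and let it come back up. I handed the job in at about 11.4 s of robot time.

- **Dial:** I used two single-click strokes with the shut fingertips against the left rim, pressing inward at about 8 N, with no pinching. After the button press the pointer measured 28° clockwise of the unit's +x, against 30° nominal. Both camera views show it in line with the long mark.
- **Start button:** The force rose like a spring from about 3 to 5 N over the travel, then jumped to 27 N at a hard stop. That stop came about 4 mm higher than my position estimate predicted, so I judged "fully down" by force and travel, not by absolute height. The last pictures show the button back up.
- **Rest of the scene:** I did not touch the stop button. The screwdriver, tin and pliers look unmoved in the last pictures, and the arm ended clear of everything.

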